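# Un-nest the tray, shut the damp box and restack on the lugs

### The arm

A 6-joint arm with a two-finger parallel gripper is mounted at the origin on the work surface. World frame = base frame: x ahead of the robot, y to its left, z up, the work surface at z = 0. Lengths are in m, angles in rad, forces in N, time in s.
With the tool pointing down it reaches from about 0.325 to 0.775 m from the base axis. Payload 5.5 kg.
Tool frame: the origin (TCP) lies midway between the tips of the shut fingers; the grasp point (between the pads) lies 19 mm behind it; x points along the fingers, y is the direction in which the jaws open and shut, and the axes are right-handed (so a half turn about x gives the same grasp; the last joint's range is limited). The gripper opens to 85 mm and grips with 20 to 120 N. Pads are 22 mm wide; open, the fingers measure 114 mm over their backs; the gripper's body (76 mm by 85 mm) begins 54 mm behind the grasp point. The pads swing forward as they close: fully open they stand 13 mm farther back than shut.
Start: joints at [-1.239, 0.091, 1.231, -0, 1.82, -0.057], TCP at [0.227, -0.555, 0.231] pointing down, gripper open.
Joint ranges: [-2.87, 2.87], [-0.86, 2.18], [0.17, 2.46], [-1.51, 4.65], [0.06, 2.69], [-2.65, 2.65]. Speed limits (rad/s): [2.57, 2.57, 3.01, 3.14, 3.14, 3.14].

### API

Orientations are given as a unit quaternion [x, y, z, w].
In Python, from plant import ctrl, camera, camera_params, job gives the robot as it stands.
- The arm moves only by the shell command python3 -m handwheel 'ROWS'. ROWS is JSON, a list of rows, each a list of 3 entries, a list of its own where there are three numbers: the finger opening in mm, from 0 to 85.4, then the shift along the tool's x, y, z in mm, then the turn about the tool's x in rad. In form: [[claw, [dx, dy, dz], spin], ...]. A call has 1 to 20 rows; each row is the pose to reach, as a shift and turn from the pose measured when the call began, along the tool's axes at that moment; what a row does not reach only later rows make up. A row lasts 1/8 s, in which the tool goes at most 62.5 mm and 10.7 degrees, less where a joint would pass 70% of its speed; a pose out of reach is approached as far as the arm can. A call with a gripper value outside its range is refused whole. The fingers move at their own pace and stop on an object; the grip force is fixed at half the most. Time passes only in rows, so rows that repeat a pose let the fingers close. It gives the time, the measured TCP pose, the force and the opening at its end, in the units of the state.
- ctrl.state(): the state, without advancing time (a new reading comes with each control period).
- camera(name): name is "scene" or "side" or "wrist"; returns the picture (420x560x3 uint8, red, green, blue); there is no depth.
- camera_params(name): a dict with "intrinsics" (3x3 intrinsics, pixels), "T" (4x4, takes a point from camera to world coordinates). Camera axes: x right, y up, looking along -z (the intrinsics and any distortion apply to the point x, -y, -z); pixel columns grow to the right and rows downward; lengths in m; the calibration is good to about 2 mm. A picture is of the moment at which its call begins: read the wrist's pose just before it. camera_params takes no time and is no camera call; for the wrist camera it gives the pose at the moment of the call.
- job.finish_job(): hands the job in, once; it reports no verdict.
The state is a dict: "clock": time; "q": joint angles; "qd": joint speeds; "joint_torque": joint torques, N m; "tool_pos": TCP position; "ee_rot": TCP orientation; "force": force on the tool from outside, world axes, zero at the start; "wrist_torque": the same for the moment, N m; "opening": opening from 0.0 (shut) to 1.0 (fully open).
Only numpy, scipy, OpenCV 4.12 (cv2) and the standard library are available. Lean on these libraries where they do the work, as an engineer would, in place of code of your own. Each camera call takes 0.05 s, during which the arm holds its last target.

### The job

The grey tray has been left nested down inside the blue damp box: lift it off by its handle and set it down on the plywood ware board. Then slide the damp box's white inner cover fully shut over the clay tiles with a push on its red rib, and gently put the grey tray back on the damp box, turned end for end from how it was, so that its side ribs stand squarely on the box's lugs instead of nesting. Leave the damp box where it stands and do not disturb the terracotta vase or the amber glaze jar beside it.

Things in the scene. Friction and masses are not known exactly. Their poses are not given: they have to be found in the camera images.
- tray: Grey stack-nest tray, about 0.4 kg. Origin: centre of its underside, x along its length, z up. Body 170 x 98 mm, 46 high; lip 194 x 144 mm round the top. Four yellow ribs (16 mm long, out to y = +-61, underside to lip) at x = +70 and -40 mm. Starts nested in the damp box, x axes alike, 60 mm above the box's origin; lift it straight up 45 mm or more to clear the box.
- tray_handle (a point): Middle of the tray's wooden handle bar, 95 mm above the tray's underside on its centre line (axes as the tray's). The bar is 14 mm square and runs across the tray (along y, 104 mm) on steel posts at both sides; 84 mm free below it. Pinch it from above, fingers closing along the tray's x.
- tray_mark (a point): Yellow stripe on the lip of the tray's +x end, 88 mm from the tray's centre, 46 mm above its underside. Nested, it is at the same end as the box's yellow mark; stacked on the lugs, at the other end.
- damp_box: Blue open-topped box, 190 (x) x 140 (y) x 100 mm high, walls 5 mm, loose on the table, about 1.5 kg. Origin: centre of its underside, x along its length, z up. A yellow mark outside one end wall shows its +x end, where the clay tiles lie. A tray with its x the same way as the box's nests; turned 180 degrees it stands on the lugs.
- box_lugs (a point): Centre of the damp box at lug-top level, 90 mm above its underside (axes as the box's): where a stacked tray's underside centre comes. Four yellow lugs, 22 mm long, stick 12 mm in from the long walls at x = -70 and +40 mm; 106 mm free between opposite lugs. The walls rise 10 mm above the lugs and hold a stacked tray with 4 mm play each side, 5 mm at the ends.
- cover (a joint): Sliding white cover inside the damp box: how far it is open, m. 0 = fully shut over the tiles at the box's +x end (hard stop); starts 0.045 to 0.075 open, displaced to the box's -x. Slides at about 1.2 N, stays where left. Plate 91 x 124 mm, its top 42 mm above the box's underside.
- cover_rib (a point): Middle of the top edge of the red rib on the sliding cover, 56 mm above the box's underside (axes as the box's); shut, it lies at x = +45 mm, y = 0 of the box. The rib stands 14 mm above the plate, 10 mm thick along x, 70 mm long along y. Push it towards the box's +x end.
- ware_board: Plywood ware board, 260 by 260 mm, fixed flat on the table. Origin: centre of its underside; its top is 18 mm above the table.
- vase: Terracotta vase, 96 mm wide, 120 mm high, standing loose on the table, not to be disturbed. Origin: centre of its foot.
- glaze_jar: Amber glaze jar, 80 mm wide, 100 mm high, standing loose on the table, not to be disturbed. Origin: centre of its foot.
Mind the look-alikes: they are no part of the job. Of the things like the damp_box, leave any that is green; of the rest the larger one is meant.

How it is judged:
On the way, in this order (a step that is already met when the one before it is completed fails the run):
1. the grey tray stands released on the ware board, cover not yet shut (x of tray in the frame of ware_board between -0.085 and 0.085 m and y of tray in the frame of ware_board between -0.085 and 0.085 m and height (world z) of tray between 0.013 and 0.024 m and angle between tray's own z axis and vertical below 0.06 rad and linear speed of tray below 0.02 m/s and contact force between the fingers and tray below 0.1 N and value of joint cover above 0.03 m), for 0.2 s.
2. the cover is fully shut while the tray is off the damp box (value of joint cover below 0.004 m and horizontal distance between tray and damp_box above 0.15 m), for 0.2 s.
At the end, for the whole second after the job is handed in: Tray level (0.04 rad), at rest, released on the box's four lugs: turned end for end, underside 90 mm (+-4) above the box's, centred within 9 mm lengthways and 7 mm across, in line within 0.1 rad. Cover open less than 4 mm. Damp box upright, within 40 mm of its start (x of tray in the frame of damp_box between -0.009 and 0.009 m and y of tray in the frame of damp_box between -0.007 and 0.007 m and z of tray in the frame of damp_box between 0.086 and 0.094 m and angle between the x axis of tray and the x axis of damp_box, either way round below 0.1 rad and angle between each of tray, damp_box's own z axis and vertical below 0.04 rad and linear speed of tray below 0.02 m/s and value of joint cover below 0.004 m and distance of damp_box from where it was at the start of the episode below 0.04 m); the robot touches nothing.
It fails at once if the damp box was shoved more than 40 mm or tipped (distance of damp_box from where it was at the start of the episode above 0.04 m or angle between damp_box's own z axis and vertical above 0.2 rad).
It fails at once if the tray was banged down on the damp box (over 80 N) (contact force between tray and damp_box above 80 N).
It fails at once if the vase or the glaze jar was moved more than 30 mm (distance of any of vase, glaze_jar from where it was at the start of the episode above 0.03 m).
It also fails if it takes over 72 s, if anything falls off the work surface, if the arm or the gripper's body presses on something with over 40 N, if the wrist force passes 120 N, or if a joint passes its speed limit or range.

## Working session

There is one attempt and no reset: what is moved stays moved. The work goes in short steps, Python scripts to look and compute and a shell command to move; the robot and the scene stay as the last step left them, time stands still between calls to the robot, and variables do not carry over. Pictures are saved under pics/ and viewed, and the job is handed in when it is done.

```bash
ls; mkdir -p pics
python3 - <<'E'
from plant import ctrl,camera,camera_params
import cv2
print(ctrl.state())
for n in("scene","side","wrist"):
    p=camera_params(n);print(n,p["intrinsics"],p["T"],[k for k in p])
    cv2.imwrite(f"pics/a_{n}.png",camera(n)[:,:,::-1])
E
```

```text
pics
{'clock': 0.0, 'q': array([-1.23872651e+00,  9.18823480e-02,  1.23191557e+00, -1.07921029e-05,
        1.81978083e+00, -5.66798933e-02]), 'qd': array([-0.00050386, -0.00070236, -0.00141782,  0.00071152, -0.00071408,
       -0.00027019]), 'joint_torque': array([-8.68904481e-04, -4.58719575e+01, -4.18034577e+01, -1.98726152e-04,
        1.14117473e-02,  5.18949423e-05]), 'tool_pos': array([ 0.22733262, -0.55495906,  0.23012004]), 'ee_rot': array([-0.69369077, -0.13727399,  0.69389086, -0.13588392]), 'force': array([-0.29202473, -0.47697938,  0.20026412]), 'wrist_torque': array([-0.00647166, -0.04016628, -0.01776217]), 'opening': 1.0064288495975167}
scene [[472.52699706   0.         281.32838186]
 [  0.         472.52699706 208.79955761]
 [  0.           0.           1.        ]] [[-0.88159957 -0.39919285  0.25184772  0.8270158 ]
 [ 0.47180639 -0.73010475  0.49431345  0.66466605]
 [-0.01345118  0.55460989  0.83200176  1.18840536]
 [ 0.          0.          0.          1.        ]] ['intrinsics', 'T']
side [[396.48932763   0.         274.49128429]
 [  0.         396.48932763 198.66861982]
 [  0.           0.           1.        ]] [[-0.76707418  0.40567568 -0.49701554 -0.19091326]
 [-0.64151282 -0.47577225  0.60174917  0.80699678]
 [ 0.0076488   0.7804281   0.62519876  0.94510911]
 [ 0.          0.          0.          1.        ]] ['intrinsics', 'T']
wrist [[351.23815321   0.         275.00051685]
 [  0.         351.23815321 209.66241598]
 [  0.           0.           1.        ]] [[ 0.37980008  0.89027685  0.25131459  0.29140622]
 [-0.9250675   0.36593281  0.10170198 -0.52868767]
 [-0.00142133 -0.27110938  0.9625475   0.37216817]
 [ 0.          0.          0.          1.        ]] ['intrinsics', 'T']
```

View pics/a_scene.png

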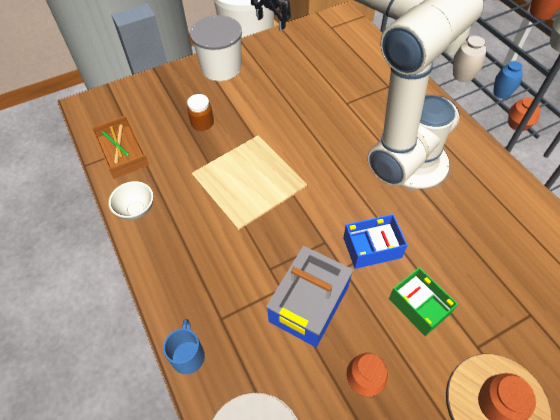

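View pics/a_side.png

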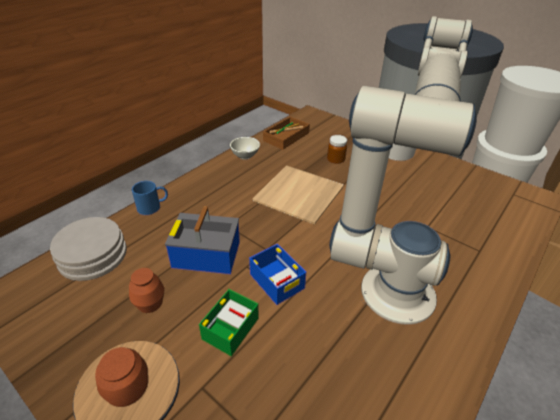

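View pics/a_wrist.png

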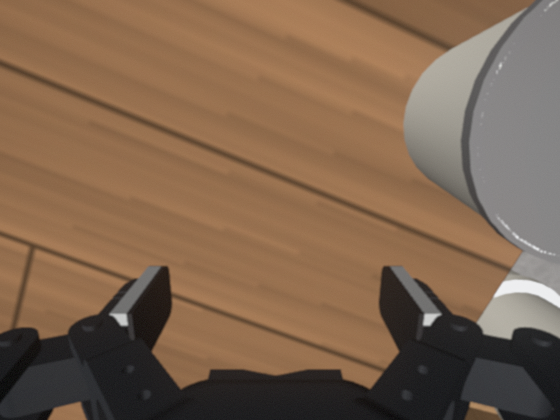

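The scene view shows the blue box with the grey tray around (310,295), its yellow marks at (292,320), and the brown handle running (293,270)-(330,288). The board is centred near (250,180), the vase is at (368,375) and the amber jar at (200,112). In the side view the box is at (205,240) and the handle at (202,218). Next come helpers and a triangulation.

```bash
cat > h.py <<'E'
import numpy as np,cv2
from scipy.spatial.transform import Rotation as R
from plant import ctrl,camera,camera_params
def ray(n,uv,p=None):
    p=p or camera_params(n);K=p["intrinsics"];T=p["T"]
    d=np.array([(uv[0]-K[0,2])/K[0,0],-(uv[1]-K[1,2])/K[1,1],-1.])
    d=T[:3,:3]@d;return T[:3,3],d/np.linalg.norm(d)
def onz(n,uv,z,p=None):
    o,d=ray(n,uv,p);return o+d*(z-o[2])/d[2]
def tri(rays):
    A=np.zeros((3,3));b=np.zeros(3)
    for o,d in rays:
        M=np.eye(3)-np.outer(d,d);A+=M;b+=M@o
    x=np.linalg.solve(A,b)
    return x,[np.linalg.norm((np.eye(3)-np.outer(d,d))@(x-o)) for o,d in rays]
def proj(n,X,p=None):
    p=p or camera_params(n);K=p["intrinsics"];T=p["T"]
    c=T[:3,:3].T@(np.asarray(X)-T[:3,3]);return K[0,0]*c[0]/-c[2]+K[0,2],K[1,1]*-c[1]/-c[2]+K[1,2]
def crop(img,x0,x1,y0,y1,s,name):
    cv2.imwrite(name,cv2.resize(img[y0:y1,x0:x1,::-1],None,fx=s,fy=s,interpolation=cv2.INTER_CUBIC))
E
python3 - <<'E'
from h import *
s=cv2.imread("pics/a_scene.png")[:,:,::-1];d=cv2.imread("pics/a_side.png")[:,:,::-1]
crop(s,250,370,235,355,5,"pics/b_s.png");crop(d,150,260,190,290,6,"pics/b_d.png")
E
```

```text
(no output)
```

View pics/b_s.png

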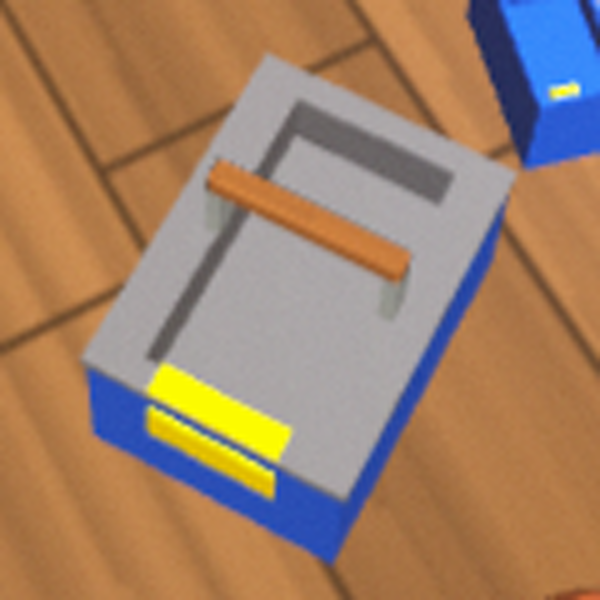

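View pics/b_d.png

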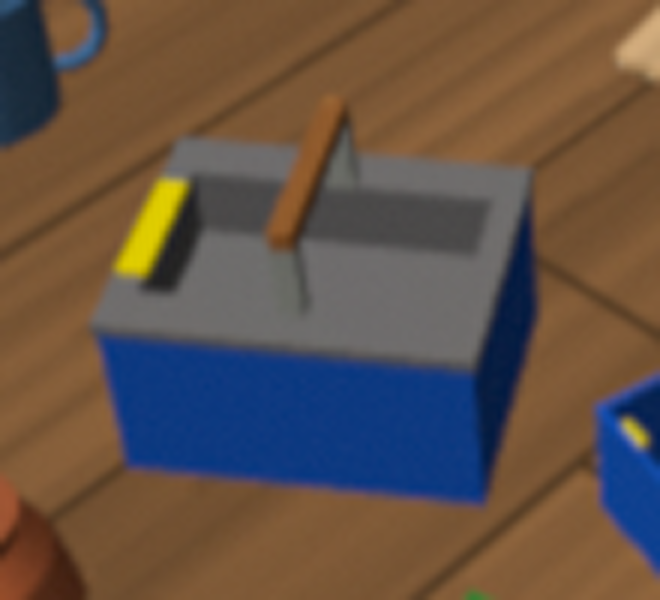

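Crops: the lip corners, bar and yellow stripe are all clear in both views. Now I triangulate the lip corners, the bar (orange mask centroid), the board and the bystanders.

Run:
```python
from h import *
np.set_printoptions(precision=4,suppress=True)
S=lambda a:(a[0]/5+250-.4,a[1]/5+235-.4); D=lambda a:(a[0]/6+150-.4,a[1]/6+190-.4)
P=[]
for n,a,b in[("-x board",(267,53),(533,168)),("-x rob",(517,175),(475,372)),("+x vase",(348,500),(95,330)),("+x mug",(83,360),(175,137))]:
    x,e=tri([ray("scene",S(a)),ray("side",D(b))]);P.append(x);print(n,x,np.array(e))
P=np.array(P);c=P.mean(0);ax=P[2]+P[3]-P[0]-P[1];print("lip centre",c,"yaw",np.arctan2(ax[1],ax[0]),"edges",[np.linalg.norm(P[i]-P[i-1]) for i in range(4)])
ay=P[0]+P[3]-P[1]-P[2];print("yaw from y",np.arctan2(ay[1],ay[0]))
r={}
for n,box in(("scene",(285,340,262,295)),("side",(190,212,202,235))):
    im=cv2.imread(f"pics/a_{n}.png");h=cv2.cvtColor(im,cv2.COLOR_BGR2HSV)
    x0,x1,y0,y1=box
    w=np.zeros(h.shape[:2],np.uint8);w[y0:y1,x0:x1]=1
    m=((h[...,0]>4)&(h[...,0]<20)&(h[...,1]>130)&(w>0)).astype(np.uint8)
    k,l,st,ce=cv2.connectedComponentsWithStats(m);i=1+np.argmax(st[1:,4]);print(n,"bar",st[i],ce[i]);r[n]=ce[i]
    pts=np.argwhere(l==i)[:,::-1].astype(np.float32);print(cv2.minAreaRect(pts))
x,e=tri([ray(n,r[n]) for n in r]);print("bar",x,e)
# board
for n,thr in(("scene",0),("side",0)):
    im=cv2.imread(f"pics/a_{n}.png");h=cv2.cvtColor(im,cv2.COLOR_BGR2HSV)
    m=((h[...,0]>12)&(h[...,0]<28)&(h[...,2]>165)&(h[...,1]<150)&(h[...,1]>60)).astype(np.uint8)
    m=cv2.morphologyEx(m,cv2.MORPH_OPEN,np.ones((5,5)))
    cs=cv2.findContours(m,0,2)[0]
    for cc in cs:
        if cv2.contourArea(cc)>2000:
            ap=cv2.approxPolyDP(cc,8,True)[:,0];print(n,cv2.contourArea(cc),ap.tolist())
            q=np.array([onz(n,a,.018) for a in ap]);print(q[:,:2].tolist(),q.mean(0))
```

```text
-x board [0.5028 0.1481 0.1045] [0.0009 0.0009]
-x rob [0.4248 0.269  0.0988] [0. 0.]
+x vase [0.5868 0.3727 0.1005] [0.0012 0.0012]
+x mug [0.6658 0.2551 0.1063] [0.0001 0.0001]
lip centre [0.5451 0.2612 0.1025] yaw 0.5752587528870164 edges [np.float64(0.19498329106682227), np.float64(0.1440110952433208), np.float64(0.19238243510235659), np.float64(0.14179492795663073)]
yaw from y -0.9887580995390943
scene bar [292 267  40  24 273] [311.1795 278.7546]
((311.20001220703125, 278.6000061035156), (42.93250274658203, 6.260990142822266), 26.56505012512207)
side bar [190 202  22  29 332] [200.2139 210.9608]
((200.5, 216.0), (28.0, 21.0), 90.0)
bar [0.5499 0.2635 0.1764] [np.float64(0.006683216122007174), np.float64(0.006683216122007092)]
scene 3049.5 [[454, 371], [455, 419], [486, 419], [479, 389], [503, 372], [533, 389], [530, 419], [551, 419], [537, 380], [507, 357], [472, 355]]
[[0.3291651695544862, 0.5834467960013928], [0.3968424275238482, 0.6688517545477436], [0.3347764143123666, 0.7022515901897], [0.3044581042335256, 0.6440115730068348], [0.22747112707054884, 0.6410073430497455], [0.
[... 1170 characters left out ...]
9696], [0.36835597568610146, -0.06526182165782501]] [ 0.4859 -0.1424  0.018 ]
side 2183.5 [[129, 342], [150, 378], [123, 419], [157, 419], [175, 365], [159, 345]]
[[0.4527135481210416, 0.6090166665540899], [0.33323125550158494, 0.6319597067438321], [0.3021180085543306, 0.7264499381087076], [0.24495326305172957, 0.6783377656284679], [0.3134886493818495, 0.5727391434568267], [0.3870815617480533, 0.5646569853994681]] [0.3389 0.6305 0.018 ]
side 2782.0 [[254, 196], [314, 221], [340, 183], [284, 167]]
[[0.6152126125769419, -0.04756198412452717], [0.36076812074867093, -0.07917191386346911], [0.4129563406610699, -0.3287166411317527], [0.6510794222818408, -0.2724467693757259]] [ 0.51  -0.182  0.018]
```

```bash
cat >> h.py <<'E'
def go(X,yaw=None):
    """shift (mm, tool axes now) and spin to TCP X with tool-y heading yaw"""
    s=ctrl.state();Rm=R.from_quat(s["ee_rot"]).as_matrix()
    d=Rm.T@(np.asarray(X)-s["tool_pos"])*1000
    y=np.arctan2(Rm[1,1],Rm[0,1]); sp=None
    if yaw is not None:
        sp=-(yaw-y); sp=[(sp+np.pi)%(2*np.pi)-np.pi]; sp.append(sp[0]-2*np.pi*np.sign(sp[0]))
    print("t",s["clock"],"tcp",s["tool_pos"].round(4),"yheading",round(y,4),"xaxis",Rm[:,0].round(3),"q",s["q"].round(3),"F",s["force"].round(1),"op",round(s["opening"],3))
    print("shift mm",d.round(1),"spin",sp)
E
python3 - <<'E'
from h import *
np.set_printoptions(precision=4,suppress=True)
S=lambda a:(a[0]/5+250-.4,a[1]/5+235-.4); D=lambda a:(a[0]/6+150-.4,a[1]/6+190-.4)
for a,b in[((312,213),(308,172)),((217,168),(335,103)),((405,258),(281,240))]:
    print("bar",tri([ray("scene",S(a)),ray("side",D(b))]))
go([.545,.2612,.25],.579);go([.545,.2612,.25],.579+np.pi)
print(R.from_quat(ctrl.state()["ee_rot"]).as_matrix())
# vase, jar by tops
for n,u in(("scene",(368,395)),("scene",(200,128)),("side",(148,308)),("side",(337,160))):print(n,onz(n,u,0))
E
```

```text
bar (array([0.5434, 0.2613, 0.1565]), [np.float64(0.001117878123761393), np.float64(0.0011178781237614125)])
bar (array([0.5718, 0.2182, 0.1578]), [np.float64(0.00014683326823055625), np.float64(0.00014683326823064144)])
bar (array([0.5165, 0.3025, 0.1561]), [np.float64(0.001346300533240811), np.float64(0.0013463005332408357)])
t 0.15 tcp [ 0.2274 -0.555   0.2304] yheading -1.182 xaxis [-0.001  0.001 -1.   ] q [-1.239  0.092  1.232 -0.     1.82  -0.057] F [ 0.5 -0.2 -0.6] op 0.998
shift mm [ -18.6 -634.9 -603.3] spin [np.float64(-1.7610283208302), np.float64(4.522156986349386)]
t 0.15 tcp [ 0.2274 -0.555   0.2304] yheading -1.182 xaxis [-0.001  0.001 -1.   ] q [-1.239  0.092  1.232 -0.     1.82  -0.057] F [ 0.5 -0.2 -0.6] op 0.998
shift mm [ -18.6 -634.9 -603.3] spin [np.float64(1.3805643327595938), np.float64(-4.9026209744199925)]
[[-0.0005  0.379  -0.9254]
 [ 0.0014 -0.9254 -0.379 ]
 [-1.     -0.0015 -0.0001]]
scene [0.5378 0.5292 0.    ]
scene [ 0.5547 -0.468   0.    ]
side [0.5154 0.5088 0.    ]
side [ 0.5261 -0.4855  0.    ]
```

Handle: bar centre about (0.544, 0.261), top at z ≈ 0.157, heading 0.580. That agrees with the lip-corner axes (0.575/0.582), the stated sizes (0.195 x 0.143 m) and the text height. The tool-y heading is q1−q6, so the box needs q6≈−0.13. The half turn therefore has to come from regrasping on the board: drop at heading ≈ −1.57, regrasp at +1.57. First I move above the handle.

```bash
python3 -m handwheel '[[85,[-30,-60,-57],-0.17],[85,[-38,-110,-105],-0.34],[85,[-38,-150,-143],-0.5],[85,[-38,-190,-181],-0.66],[85,[-38,-230,-219],-0.82],[85,[-38,-270,-257],-0.98],[85,[-38,-310,-295],-1.14],[85,[-38,-350,-333],-1.3],[85,[-38,-390,-371],-1.4],[85,[-38,-430,-409],-1.5],[85,[-38,-470,-447],-1.6],[85,[-38,-510,-485],-1.7],[85,[-38,-550,-523],-1.761],[85,[-38,-590,-561],-1.761],[85,[-38,-620,-590],-1.761],[85,[-38,-634.9,-603.3],-1.761],[85,[-38,-634.9,-603.3],-1.761]]'
python3 - <<'E'
from h import *
go([.544,.2612,.135],.579)
p=camera_params("wrist");im=camera("wrist");cv2.imwrite("pics/c.png",im[:,:,::-1])
print([proj("wrist",X,p) for X in([.5434,.2613,.162],[.5718,.2182,.162],[.5165,.3025,.162])])
E
```

```text
clock: 2.28
tool_pos: [0.5449, 0.2623, 0.2681]
ee_rot: [0.336, 0.623, -0.336, 0.621]
force: [0.5, -0.6, 0.2]
opening: 0.997
t 2.275 tcp [0.5449 0.2623 0.2681] yheading 0.5809 xaxis [-0.003  0.001 -1.   ] q [ 0.391  0.117  1.138  0.002  1.889 -0.189] F [ 0.5 -0.6  0.2] op 0.997
shift mm [133.1  -1.1   0.7] spin [np.float64(0.0019369895469547593), np.float64(-6.281248317632631)]
[(np.float64(272.03960492825195), np.float64(208.52639867081248)), (np.float64(272.2512272265097), np.float64(272.8406990897423)), (np.float64(272.11313491203026), np.float64(140.35422096921047))]
```

View pics/c.png

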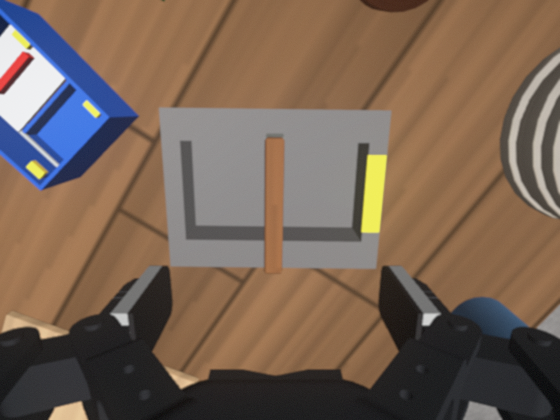

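The wrist view shows the bar at column ≈274, midway between the fingers (170/380), upright in the picture. The heading is right, with the yellow stripe on the right, which is tool +y. Descend and grip.

```bash
python3 -m handwheel '[[85,[30,-0.3,0.5],0],[85,[60,-0.3,0.5],0],[85,[90,-0.3,0.5],0],[85,[115,-0.3,0.5],0],[85,[130,-0.3,0.5],0],[85,[133,-0.3,0.5],0],[60,[133,-0.3,0.5],0],[30,[133,-0.3,0.5],0],[5,[133,-0.3,0.5],0],[5,[133,-0.3,0.5],0],[5,[133,-0.3,0.5],0],[5,[133,-0.3,0.5],0]]'
python3 - <<'E'
from h import *
go([.544,.2612,.135],.579)
cv2.imwrite("pics/d.png",camera("wrist")[:,:,::-1])
E
```

```text
clock: 3.82
tool_pos: [0.5448, 0.2609, 0.1363]
ee_rot: [0.336, 0.623, -0.336, 0.622]
force: [0.4, 0.0, 4.6]
opening: 0.152
t 3.825 tcp [0.5448 0.2609 0.1363] yheading 0.5799 xaxis [-0.001  0.001 -1.   ] q [ 3.900e-01  1.040e-01  1.385e+00  1.000e-03  1.653e+00 -1.900e-01] F [0.4 0.  4.6] op 0.152
shift mm [ 1.3 -0.5 -0.7] spin [np.float64(0.0009069245851804908), np.float64(-6.282278382594406)]
```

View pics/d.png

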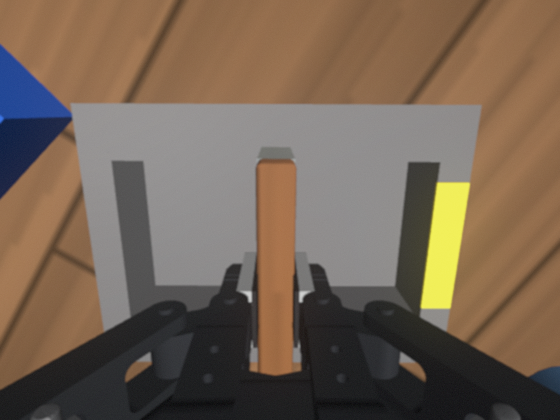

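Gripped (opening ≈13 mm). I lift straight up.

```bash
python3 -m handwheel '[[5,[-6,0,0],0],[5,[-14,0,0],0],[5,[-24,0,0],0],[5,[-36,0,0],0],[5,[-50,0,0],0],[5,[-65,0,0],0],[5,[-82,0,0],0],[5,[-100,0,0],0],[5,[-112,0,0],0],[5,[-118,0,0],0],[5,[-120,0,0],0],[5,[-120,0,0],0]]'
python3 - <<'E'
from h import *
go([.51,-.178,.256],-1.571);go([.51,-.178,.256-.162],-1.571)
for n in("wrist","scene"):cv2.imwrite(f"pics/e_{n}.png",camera(n)[:,:,::-1])
im=cv2.imread("pics/e_scene.png");crop(im[:,:,::-1],230,390,200,340,5,"pics/e_sc.png")
E
```

```text
clock: 5.38
tool_pos: [0.5448, 0.2607, 0.2557]
ee_rot: [0.336, 0.623, -0.336, 0.621]
force: [-0.0, -0.2, -4.1]
opening: 0.152
t 5.375 tcp [0.5448 0.2607 0.2557] yheading 0.5799 xaxis [-0.002  0.001 -1.   ] q [ 3.890e-01  1.100e-01  1.167e+00  1.000e-03  1.866e+00 -1.900e-01] F [-0.  -0.2 -4.1] op 0.152
shift mm [  -0.5 -269.5  347.9] spin [np.float64(2.150906111359845), np.float64(-4.132279195819741)]
t 5.375 tcp [0.5448 0.2607 0.2557] yheading 0.5799 xaxis [-0.002  0.001 -1.   ] q [ 3.890e-01  1.100e-01  1.167e+00  1.000e-03  1.866e+00 -1.900e-01] F [-0.  -0.2 -4.1] op 0.152
shift mm [ 161.5 -269.3  348.2] spin [np.float64(2.150906111359845), np.float64(-4.132279195819741)]
```

View pics/e_sc.png

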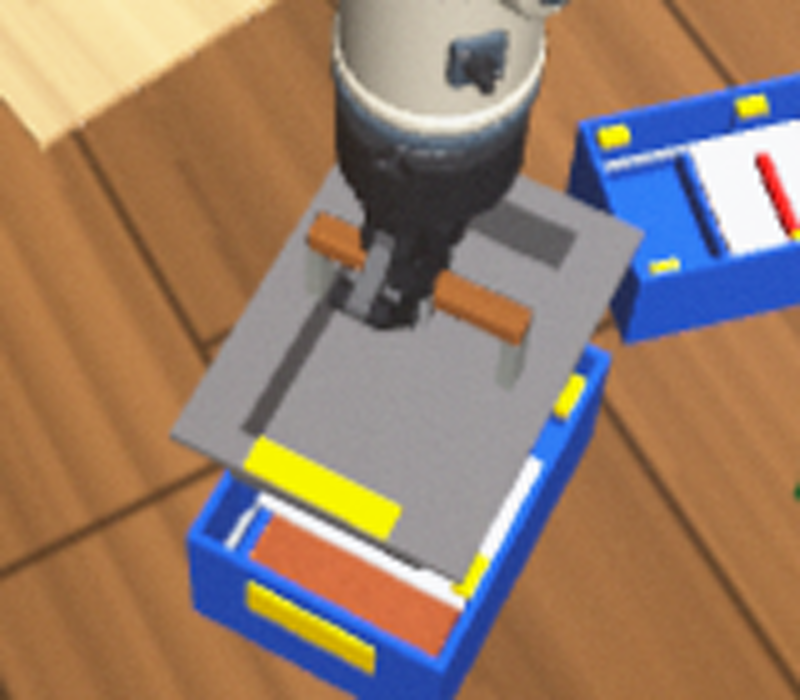

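View pics/e_wrist.png

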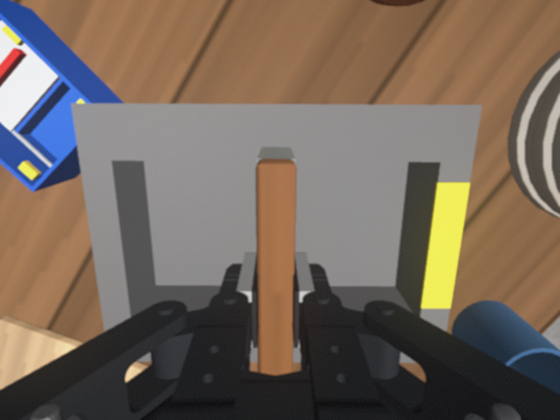

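The tray came up cleanly and level, and the box stayed put with the tiles and cover visible. I carry it to the board, turning to −1.571.

```bash
python3 -m handwheel '[[5,[0,-5,7],0.06],[5,[0,-16,21],0.18],[5,[0,-33,43],0.33],[5,[0,-53,68],0.48],[5,[0,-73,94],0.63],[5,[0,-93,120],0.78],[5,[0,-113,146],0.93],[5,[0,-133,172],1.08],[5,[0,-153,198],1.23],[5,[0,-173,223],1.38],[5,[0,-193,249],1.53],[5,[0,-213,275],1.68],[5,[0,-231,298],1.82],[5,[0,-246,318],1.95],[5,[0,-258,333],2.05],[5,[0,-266,343],2.12],[5,[0,-269.5,348],2.15],[5,[0,-269.5,348],2.15],[5,[0,-269.5,348],2.15]]'
python3 - <<'E'
from h import *
go([.51,-.178,.0955],-1.571)
for n in("wrist","scene"):cv2.imwrite(f"pics/f_{n}.png",camera(n)[:,:,::-1])
E
```

```text
clock: 7.85
tool_pos: [0.51, -0.1776, 0.2553]
ee_rot: [-0.706, -0.001, 0.708, -0.0]
force: [0.5, 0.5, -2.9]
opening: 0.152
t 7.85 tcp [ 0.51   -0.1776  0.2553] yheading -1.5687 xaxis [-0.002  0.001 -1.   ] q [-0.398 -0.062  1.343 -0.     1.863  1.171] F [ 0.5  0.5 -2.9] op 0.152
shift mm [159.8   0.6  -0.3] spin [np.float64(0.002325847359490041), np.float64(-6.280859459820096)]
```

View pics/f_scene.png

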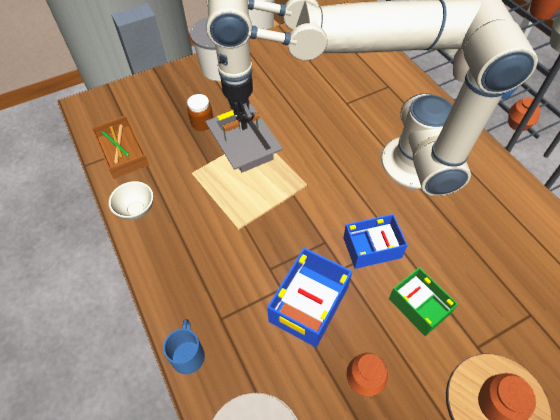

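View pics/f_wrist.png

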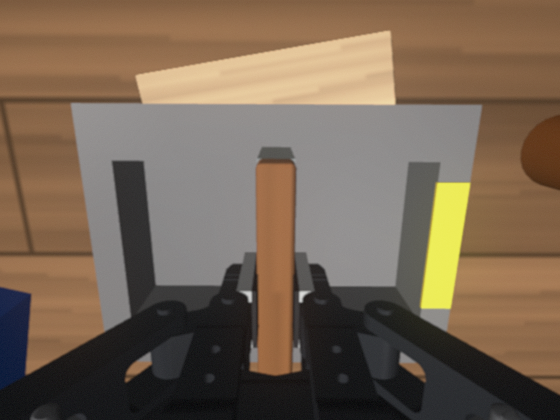

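The tray is over the board and the jar is well clear. Lower, slowly at the end.

```bash
python3 -m handwheel '[[5,[10,0,0],0],[5,[30,0,0],0],[5,[55,0,0],0],[5,[80,0,0],0],[5,[105,0,0],0],[5,[125,0,0],0],[5,[140,0,0],0],[5,[150,0,0],0],[5,[155,0,0],0],[5,[158,0,0],0],[5,[160,0,0],0],[5,[160,0,0],0],[5,[160,0,0],0]]'
python3 - <<'E'
from h import *
go([.51,-.178,.0943],-1.571)
cv2.imwrite("pics/g.png",camera("side")[100:300,200:400,::-1].repeat(3,0).repeat(3,1))
E
```

```text
clock: 9.57
tool_pos: [0.5099, -0.1776, 0.0958]
ee_rot: [-0.707, -0.001, 0.708, -0.001]
force: [0.4, 0.6, -3.1]
opening: 0.151
t 9.575 tcp [ 0.5099 -0.1776  0.0958] yheading -1.5688 xaxis [-0.002  0.    -1.   ] q [-0.398 -0.053  1.617 -0.     1.58   1.171] F [ 0.4  0.6 -3.1] op 0.151
shift mm [ 1.5  0.4 -0.1] spin [np.float64(0.0021940912570226345), np.float64(-6.280991215922564)]
```

View pics/g.png

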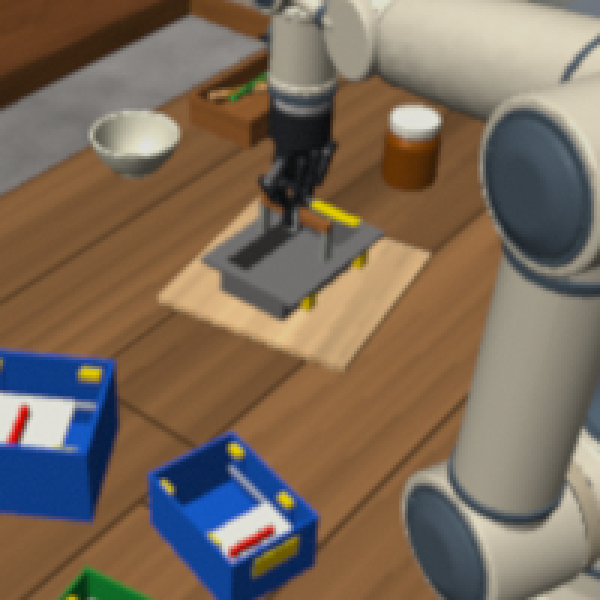

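Still carried (Fz −3), just above the board. Ease down to contact while watching the force.

```bash
python3 -m handwheel '[[5,[1,0,0],0],[5,[2,0,0],0],[5,[2,0,0],0]]'; python3 -m handwheel '[[5,[0.5,0,0],0],[5,[0.8,0,0],0]]'
```

```text
clock: 10.0
tool_pos: [0.5099, -0.1777, 0.0943]
ee_rot: [-0.707, -0.001, 0.708, -0.001]
force: [-1.1, 0.1, 0.9]
opening: 0.151
clock: 10.25
tool_pos: [0.5099, -0.1777, 0.0943]
ee_rot: [-0.707, -0.001, 0.707, -0.001]
force: [-4.2, 1.1, 5.4]
opening: 0.15
```

Contact is at z=0.0943, exactly as expected. Release and rise.

```bash
python3 -m handwheel '[[30,[0,0,0],0],[60,[0,0,0],0],[85,[0,0,0],0],[85,[0,0,0],0],[85,[-10,0,0],0],[85,[-40,0,0],0],[85,[-80,0,0],0],[85,[-120,0,0],0],[85,[-150,0,0],0],[85,[-160,0,0],0],[85,[-160,0,0],0]]'
python3 - <<'E'
from h import *
go([.51,-.178,.0943],1.571)
for n in("scene","side","wrist"):cv2.imwrite(f"pics/h_{n}.png",camera(n)[:,:,::-1])
s=cv2.imread("pics/h_scene.png")[:,:,::-1];d=cv2.imread("pics/h_side.png")[:,:,::-1]
crop(s,250,370,235,355,5,"pics/h_s.png");crop(d,150,260,190,290,6,"pics/h_d.png")
E
```

```text
clock: 11.62
tool_pos: [0.5102, -0.1777, 0.2546]
ee_rot: [0.707, 0.0, -0.707, 0.001]
force: [-0.0, 0.2, -0.6]
opening: 0.999
t 11.625 tcp [ 0.5102 -0.1777  0.2546] yheading -1.5689 xaxis [ 0.    -0.001 -1.   ] q [-3.980e-01 -6.400e-02  1.346e+00 -1.000e-03  1.860e+00  1.171e+00] F [-0.   0.2 -0.6] op 0.999
shift mm [160.3   0.2   0.2] spin [np.float64(-3.1398883859610507), np.float64(3.1432969212185355)]
```

View pics/h_s.png

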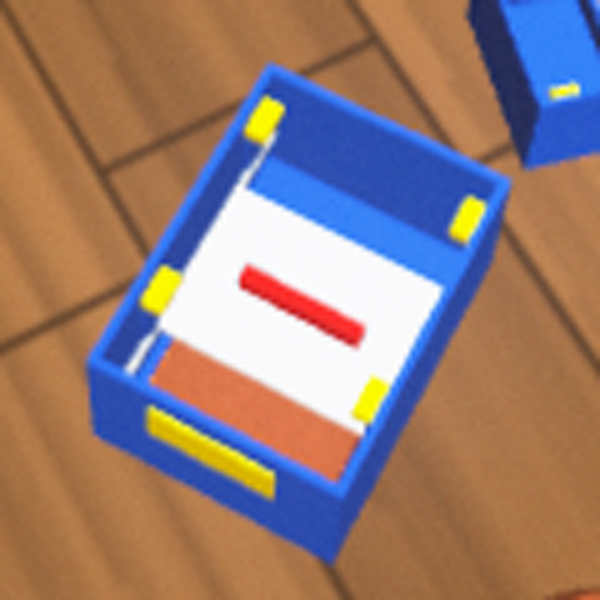

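View pics/h_d.png

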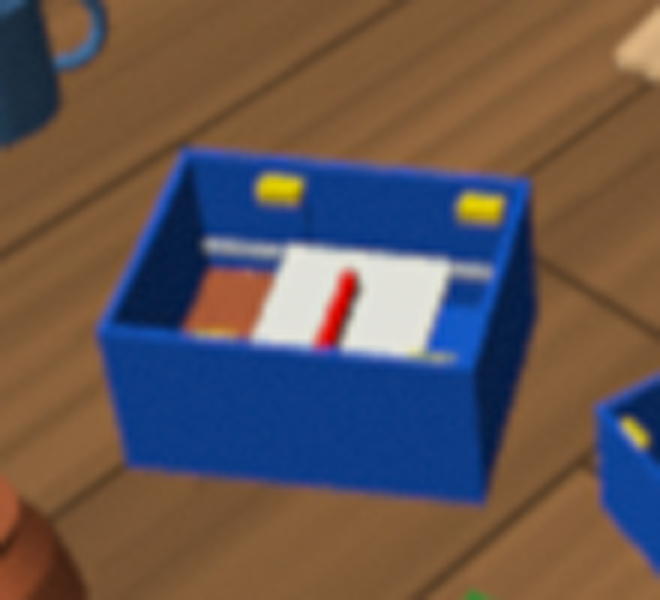

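View pics/h_wrist.png

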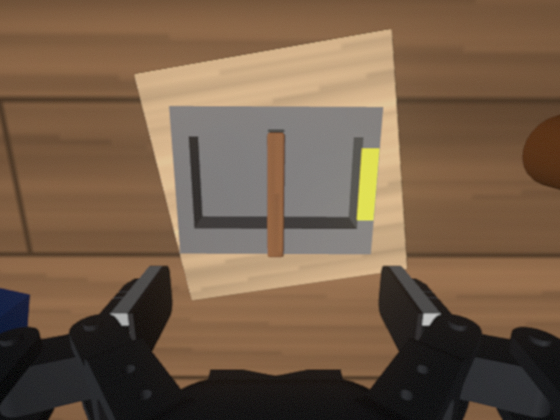

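The tray stands well inside the board. The wrist view shows lip corners (170,107)-(383,107)-(372,254)-(180,254) and board around (137,75)-(408,268). Both views of the box show the cover about half open and the red rib clear. Measuring the box rim and rib:

Run:
```python
from h import *
np.set_printoptions(precision=4,suppress=True)
S=lambda a:(a[0]/5+250-.4,a[1]/5+235-.4); D=lambda a:(a[0]/6+150-.4,a[1]/6+190-.4)
P=[]
for n,a,b in[("-x board",(272,63),(530,180)),("-x rob",(512,187),(475,372)),("+x vase",(343,498),(100,328)),("+x mug",(90,362),(185,148))]:
    x,e=tri([ray("scene",S(a)),ray("side",D(b))]);P.append(x);print(n,x,e[0])
P=np.array(P);c=P.mean(0);ax=P[2]+P[3]-P[0]-P[1];ay=P[0]+P[3]-P[1]-P[2];yaw=np.arctan2(ax[1],ax[0])
print("rim c",c,"yaw",yaw,np.arctan2(ay[1],ay[0])+np.pi/2,"edges",[np.linalg.norm(P[i]-P[i-1]).round(4) for i in range(4)])
u=np.array([np.cos(.58),np.sin(.58),0]);v=np.array([-u[1],u[0],0])
for a,b in[((246,268),(349,272)),]:
    x,e=tri([ray("scene",S(a)),ray("side",D(b))]);print("rib far end",x,e[0],(x-c)@u,(x-c)@v)
for a in((246,270),(362,331)):
    x=onz("scene",S(a),.056);print("rib ray scene",x,(x-c)@u,(x-c)@v)
x=onz("side",D((349,275)),.056);print("rib ray side",x,(x-c)@u,(x-c)@v)
r=c-u*.055;r[2]=.25;go(r,.58)
```

```text
-x board [0.5018 0.1519 0.099 ] 0.0009647088592852923
-x rob [0.4281 0.269  0.0941] 0.002641626812289326
+x vase [0.5879 0.3697 0.0986] 0.0016848274556808022
+x mug [0.6619 0.2538 0.099 ] 0.0009196478014317013
rim c [0.5449 0.2611 0.0977] yaw 0.564632657627294 0.5651673574915452 edges [np.float64(0.1898), np.float64(0.1386), np.float64(0.1889), np.float64(0.1376)]
rib far end [0.5609 0.2315 0.0544] 0.0006928388979868239 -0.0028189835539306346 -0.03354686354327188
rib ray scene [0.5617 0.2324 0.056 ] -0.0017433089810854614 -0.033208294864682394
rib ray scene [0.5262 0.2898 0.056 ] 7.413528396769691e-05 0.0342641548668496
rib ray side [0.5578 0.2349 0.056 ] -0.0035884986218958953 -0.028963146891391588
t 11.775 tcp [ 0.5096 -0.1775  0.2524] yheading -1.5689 xaxis [-0.004  0.001 -1.   ] q [-0.398 -0.063  1.349 -0.001  1.859  1.171] F [ 0.3 -0.4 -0.2] op 0.991
shift mm [   2.8 -408.5   10. ] spin [np.float64(-2.1489393294906964), np.float64(4.13424597768889)]
```

The rim centre (0.545, 0.261) and height 0.098 agree with the tray-based result. The rib is at box x ≈ −2 mm, so the cover is open ≈47 mm. I go with shut fingers to a spot behind the rib (box x = −40).

```bash
python3 -m handwheel '[[60,[0,-15,0],-0.12],[20,[0,-45,0],-0.28],[0,[0,-80,0],-0.44],[0,[0,-115,0],-0.6],[0,[0,-150,0],-0.76],[0,[0,-185,0],-0.92],[0,[0,-220,0],-1.08],[0,[0,-255,0],-1.24],[0,[0,-290,0],-1.4],[0,[0,-325,0],-1.56],[0,[0,-360,-1],-1.72],[0,[0,-385,-1.5],-1.88],[0,[0,-405,-1.7],-2.02],[0,[0,-414,-1.7],-2.12],[0,[0,-417,-1.7],-2.14],[0,[0,-417,-1.7],-2.14]]'
python3 - <<'E'
from h import *
go([.5113,.2395,.047],.571)
p=camera_params("wrist");im=camera("wrist");cv2.imwrite("pics/i.png",im[:,:,::-1])
E
```

```text
clock: 13.78
tool_pos: [0.5104, 0.2393, 0.2519]
ee_rot: [0.339, 0.622, -0.34, 0.619]
force: [0.0, -0.1, 0.6]
opening: 0.001
t 13.775 tcp [0.5104 0.2393 0.2519] yheading 0.5696 xaxis [-0.005  0.    -1.   ] q [ 0.377  0.002  1.286  0.002  1.858 -0.192] F [ 0.  -0.1  0.6] op 0.001
shift mm [204.9   1.7   0.9] spin [np.float64(-0.0013701700087365154), np.float64(6.28181513717085)]
```

View pics/i.png

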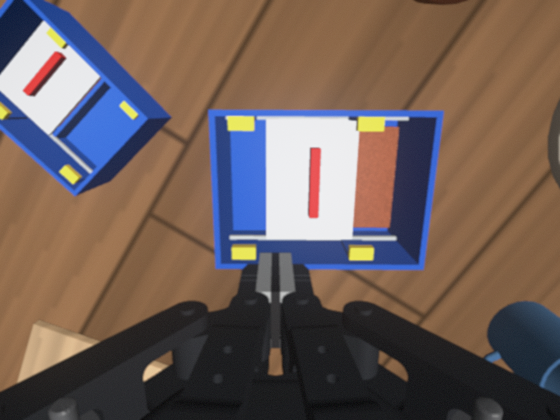

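The wrist view shows the box square to the image (rim top edge level at row 111, columns 209–442), so heading ≈0.570. The rib is at column 315, with the shut fingers at 275 on its −x side. Descend behind it.

```bash
python3 -m handwheel '[[0,[20,1,0],0],[0,[55,1,0],0],[0,[90,1,0],0],[0,[125,1,0],0],[0,[155,1,0],0],[0,[178,1,0],0],[0,[192,1,0],0],[0,[200,1,0],0],[0,[203,1,0],0],[0,[204,1,0],0],[0,[204,1,0],0]]'
python3 - <<'E'
from h import *
go([.545,.261,.047],.571)
im=camera("wrist");cv2.imwrite("pics/j.png",im[:,:,::-1])
E
```

```text
clock: 15.2
tool_pos: [0.5108, 0.2399, 0.049]
ee_rot: [0.339, 0.621, -0.34, 0.619]
force: [-0.3, -0.0, -0.3]
opening: -0.003
t 15.2 tcp [0.5108 0.2399 0.049 ] yheading 0.5693 xaxis [-0.003  0.001 -1.   ] q [ 0.378  0.04   1.608  0.002  1.496 -0.192] F [-0.3 -0.  -0.3] op -0.003
shift mm [ 1.9 40.2  0.7] spin [np.float64(-0.0017174635374277436), np.float64(6.281467843642158)]
```

View pics/j.png

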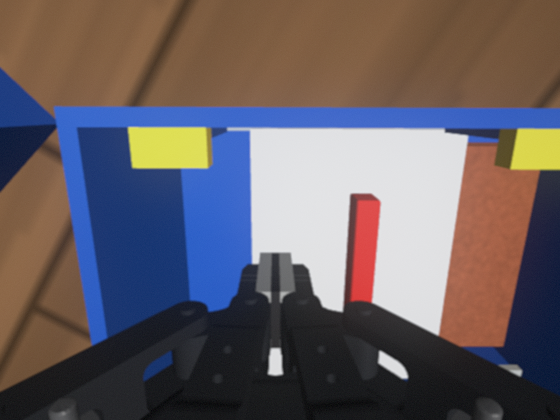

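Fingers sit just left of the rib, with no contact. Push towards +x in steps.

```bash
python3 -m handwheel '[[0,[1.5,4,0.5],0],[0,[1.5,10,0.5],0],[0,[1.5,17,0.5],0],[0,[1.5,24,0.5],0],[0,[1.5,31,0.5],0],[0,[1.5,38,0.5],0],[0,[1.5,44,0.5],0],[0,[1.5,50,0.5],0],[0,[1.5,54,0.5],0],[0,[1.5,56,0.5],0],[0,[1.5,56,0.5],0]]'
python3 - <<'E'
from h import *
go([.545,.261,.047],.571)
im=camera("wrist");cv2.imwrite("pics/k.png",im[:,:,::-1])
E
```

```text
clock: 16.62
tool_pos: [0.5584, 0.2699, 0.0473]
ee_rot: [0.339, 0.621, -0.34, 0.619]
force: [0.4, -0.0, 0.3]
opening: -0.001
t 16.625 tcp [0.5584 0.2699 0.0473] yheading 0.5693 xaxis [-0.003  0.001 -1.   ] q [ 0.394  0.188  1.452  0.002  1.504 -0.175] F [ 0.4 -0.   0.3] op -0.001
shift mm [  0.3 -16.    0.3] spin [np.float64(-0.001672371732604816), np.float64(6.281512935446981)]
```

View pics/k.png

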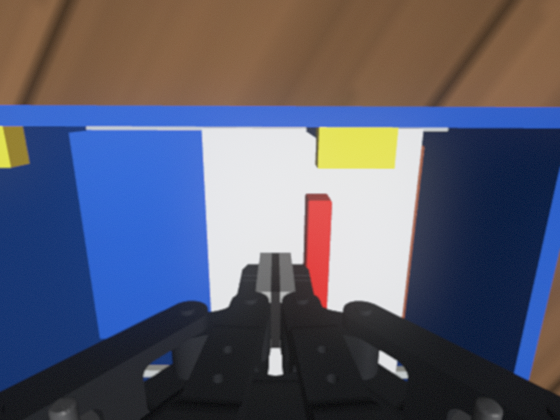

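Only a sliver of tile remains (columns 410–420). Creep on in small steps.

```bash
python3 -m handwheel '[[0,[0,3,0],0],[0,[0,5,0],0],[0,[0,5,0],0]]'; python3 -m handwheel '[[0,[0,1,0],0],[0,[0,2,0],0]]';python3 -m handwheel '[[0,[0,1,0],0],[0,[0,2,0],0]]'
python3 - <<'E'
from h import *
go([.545,.261,.047],.571)
im=camera("wrist");cv2.imwrite("pics/l.png",im[:,:,::-1])
E
```

```text
clock: 17.05
tool_pos: [0.5626, 0.2727, 0.0472]
ee_rot: [0.339, 0.621, -0.34, 0.619]
force: [-1.5, -0.9, -0.4]
opening: -0.0
clock: 17.3
tool_pos: [0.5643, 0.2737, 0.0472]
ee_rot: [0.339, 0.621, -0.34, 0.619]
force: [-1.0, -1.0, 0.4]
opening: 0.005
clock: 17.55
tool_pos: [0.566, 0.2749, 0.0472]
ee_rot: [0.339, 0.621, -0.34, 0.619]
force: [-0.9, -1.2, 0.5]
opening: 0.0
t 17.55 tcp [0.566  0.2749 0.0472] yheading 0.5694 xaxis [-0.003  0.001 -1.   ] q [ 0.397  0.211  1.425  0.002  1.507 -0.173] F [-0.9 -1.2  0.5] op 0.0
shift mm [  0.3 -25.2   0.3] spin [np.float64(-0.0016343954144621975), np.float64(6.281550911765124)]
```

View pics/l.png

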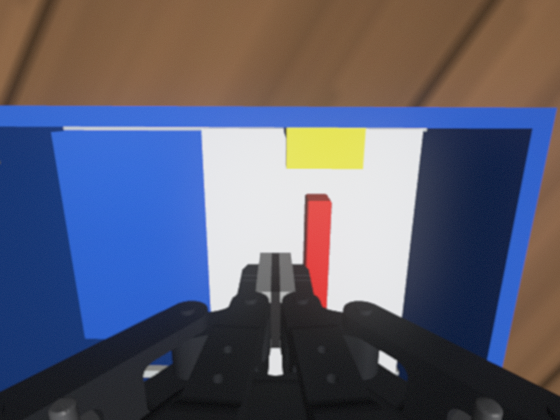

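```bash
for i in 1 2 3; do python3 -m handwheel '[[0,[0,1,0],0],[0,[0,1.5,0],0]]' | egrep 'pos|force'; done
```

```text
tool_pos: [0.5674, 0.2757, 0.0471]
force: [-1.9, -1.2, 0.3]
tool_pos: [0.5677, 0.2759, 0.047]
force: [-6.1, -5.0, 3.2]
tool_pos: [0.5677, 0.2759, 0.047]
force: [-7.6, -4.3, 4.3]
```

Hard stop: the force jumped to about 8 N with no further travel. TCP at box x ≈ 27 mm fits a rib at 45. Back off and rise.

```bash
python3 -m handwheel '[[0,[0,-4,0],0],[0,[-1,-10,0],0],[0,[-15,-12,0],0],[0,[-50,-12,0],0],[20,[-100,-12,0],0],[50,[-150,-12,0],0],[85,[-190,-12,0],0],[85,[-205,-12,0],0],[85,[-207,-12,0],0],[85,[-207,-12,0],0]]'
python3 - <<'E'
from h import *
go([.51,-.178,.255],1.571)
for n in("scene","side","wrist"):cv2.imwrite(f"pics/m_{n}.png",camera(n)[:,:,::-1])
E
```

```text
clock: 19.6
tool_pos: [0.5591, 0.2698, 0.2519]
ee_rot: [0.336, 0.623, -0.343, 0.617]
force: [0.4, -0.4, -0.9]
opening: 0.991
t 19.6 tcp [0.5591 0.2698 0.2519] yheading 0.5693 xaxis [-0.012 -0.003 -1.   ] q [ 3.940e-01  1.650e-01  1.114e+00  1.000e-03  1.875e+00 -1.750e-01] F [ 0.4 -0.4 -0.9] op 0.991
shift mm [  -1.  -282.7  350.7] spin [np.float64(-1.0017374488212099), np.float64(5.281447858358376)]
```

View pics/m_wrist.png

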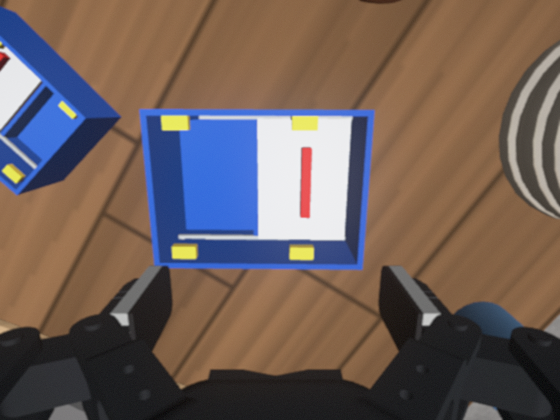

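View pics/m_side.png

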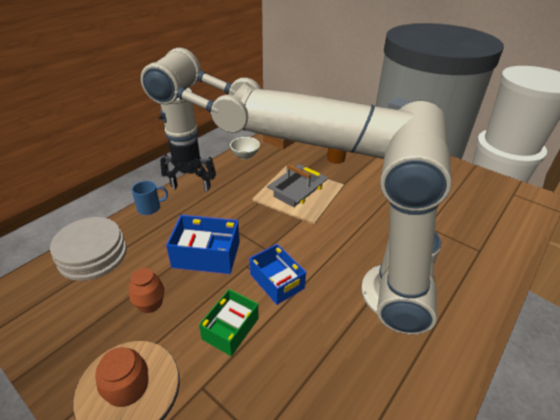

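The cover is fully across the tiles, with the rib at column 305 and no tile showing. I measure the box pose again from this wrist view and the fixed ones.

Run:
```python
from h import *
np.set_printoptions(precision=4,suppress=True)
go([.51,-.178,.255],1.571)
p=camera_params("wrist");im=camera("wrist")
cv2.imwrite("pics/n.png",im[:,:,::-1])
h=cv2.cvtColor(im,cv2.COLOR_RGB2HSV)
m=((h[...,0]>105)&(h[...,0]<130)&(h[...,1]>120)).astype(np.uint8)
k,l,st,ce=cv2.connectedComponentsWithStats(m)
b=max((i for i in range(1,k) if 120<st[i,0]),key=lambda i:st[i,4])
cc=cv2.findContours((l==b).astype(np.uint8),0,2)[0];cc=max(cc,key=cv2.contourArea)
hull=cv2.convexHull(cc);ap=cv2.approxPolyDP(hull,6,True)[:,0];print(ap.tolist())
if len(ap)==4:
    P=np.array([onz("wrist",a,.1,p) for a in ap]);print(P)
    print("c",P.mean(0),[np.linalg.norm(P[i]-P[i-1]).round(4) for i in range(4)],[np.arctan2(*(P[i]-P[i-1])[[1,0]]).round(4) for i in range(4)])
# lugs
u=np.array([np.cos(.571),np.sin(.571),0]);v=np.array([-u[1],u[0],0])
m=((h[...,0]>22)&(h[...,0]<35)&(h[...,1]>150)&(h[...,2]>120)).astype(np.uint8)
k,l,st,ce=cv2.connectedComponentsWithStats(m)
for i in range(1,k):
    if st[i,4]>80:
        x=onz("wrist",ce[i],.09,p);print("yellow",st[i],x,((x-[.545,.261,0])@u).round(4),((x-[.545,.261,0])@v).round(4))
```

```text
t 19.75 tcp [0.559  0.2697 0.2519] yheading 0.5692 xaxis [-0.012 -0.004 -1.   ] q [ 0.394  0.165  1.114  0.001  1.875 -0.175] F [-0.4 -0.3 -0.6] op 0.994
shift mm [  -0.9 -282.6  350.7] spin [np.float64(-1.0017905513581926), np.float64(5.281394755821394)]
[[140, 110], [372, 110], [361, 268], [155, 265]]
[[0.4284 0.269  0.1   ]
 [0.5859 0.3699 0.1   ]
 [0.6607 0.2537 0.1   ]
 [0.5015 0.1541 0.1   ]]
c [0.5441 0.2617 0.1   ] [np.float64(0.1362), np.float64(0.1871), np.float64(0.1382), np.float64(0.1878)] [np.float64(2.1378), np.float64(0.57), np.float64(-0.9987), np.float64(-2.5823)]
yellow [162 117  27  12 240] [0.4537 0.2733 0.09  ] -0.0702 0.0597
yellow [  4 165  19  17 174] [0.355  0.1585 0.09  ] -0.2153 0.0164
yellow [173 245  24  13 297] [0.5171 0.1756 0.09  ] -0.0696 -0.0567
yellow [291 247  21  12 226] [0.6095 0.2335 0.09  ] 0.0394 -0.058
```

Box centre ≈ (0.5445, 0.2613), heading 0.570. The lugs fall at x = −70/−70/+39 mm, all within about 1 mm of expectation, so the box has not moved. Back over the tray with the opposite half-turn.

```bash
python3 -m handwheel '[[85,[0,-8,10],-0.05],[85,[0,-25,31],-0.12],[85,[0,-48,60],-0.2],[85,[-1,-72,90],-0.28],[85,[-1,-96,120],-0.36],[85,[-1,-120,150],-0.44],[85,[-1,-144,180],-0.52],[85,[-1,-168,210],-0.6],[85,[-1,-192,240],-0.68],[85,[-1,-216,270],-0.76],[85,[-1,-238,296],-0.84],[85,[-1,-258,320],-0.91],[85,[-1,-272,338],-0.96],[85,[-1,-280,347],-0.99],[85,[-1,-282.6,350.7],-1.003],[85,[-1,-282.6,350.7],-1.003],[85,[-1,-282.6,350.7],-1.003]]'
python3 - <<'E'
from h import *
np.set_printoptions(precision=4,suppress=True)
go([.5099,-.1777,.0943],1.5728)
p=camera_params("wrist");im=camera("wrist")
cv2.imwrite("pics/o.png",im[:,:,::-1])
print(proj("wrist",[.5099,-.1777,.12],p),proj("wrist",[.5099+.072,-.1777+.097,.064],p),proj("wrist",[.5099-.072,-.1777-.097,.064],p),proj("wrist",[.5099+.072,-.1777-.097,.064],p),proj("wrist",[.5099-.072,-.1777+.097,.064],p))
E
```

```text
clock: 21.92
tool_pos: [0.5102, -0.1774, 0.2553]
ee_rot: [-0.002, 0.711, -0.0, 0.703]
force: [-0.5, 0.0, -0.4]
opening: 0.996
t 21.925 tcp [ 0.5102 -0.1774  0.2553] yheading 1.5725 xaxis [-0.012 -0.003 -1.   ] q [-0.393 -0.055  1.336 -0.008  1.87  -1.968] F [-0.5  0.  -0.4] op 0.996
shift mm [160.9   0.2   1.6] spin [np.float64(-0.00025878257494493795), np.float64(6.282926524604641)]
(np.float64(274.59203502780446), np.float64(199.502797996967)) (np.float64(369.67835554001675), np.float64(255.53442031085854)) (np.float64(168.93960822867652), np.float64(108.23239221654502)) (np.float64(179.74675126821876), np.float64(254.8705001784504)) (np.float64(381.23126150445523), np.float64(108.78274342202349))
```

View pics/o.png

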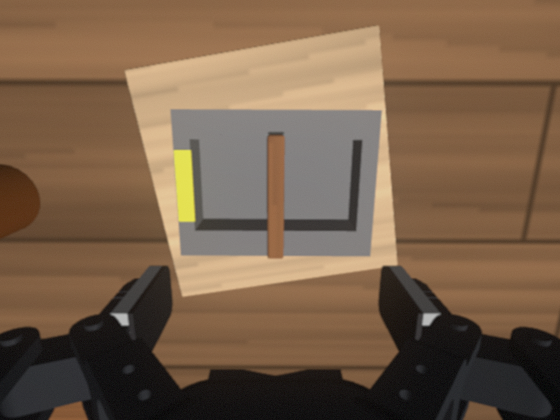

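The tray's lip corners agree with the prediction to about 1 px, with the stripe now on the left (tool −y). Descend and grip.

```bash
python3 -m handwheel '[[85,[15,0,0.5],0],[85,[45,0,1],0],[85,[80,0,1.5],0],[85,[115,0,1.5],0],[85,[140,0,1.5],0],[85,[155,0,1.5],0],[85,[160,0,1.6],0],[60,[160.5,0,1.6],0],[30,[160.5,0,1.6],0],[5,[160.5,0,1.6],0],[5,[160.5,0,1.6],0],[5,[160.5,0,1.6],0],[5,[160.5,0,1.6],0]]'
python3 - <<'E'
from h import *
go([.5445,.2613,.255],.570)
cv2.imwrite("pics/p.png",camera("wrist")[:,:,::-1])
E
```

```text
clock: 23.6
tool_pos: [0.5103, -0.1779, 0.0955]
ee_rot: [-0.002, 0.711, -0.001, 0.703]
force: [-0.8, 1.4, 5.0]
opening: 0.15
t 23.6 tcp [ 0.5103 -0.1779  0.0955] yheading 1.5727 xaxis [-0.011 -0.003 -1.   ] q [-0.394 -0.045  1.609 -0.007  1.586 -1.967] F [-0.8  1.4  5. ] op 0.15
shift mm [-161.3  438.6   33.4] spin [np.float64(1.002739213957022), np.float64(-5.280446093222564)]
```

View pics/p.png

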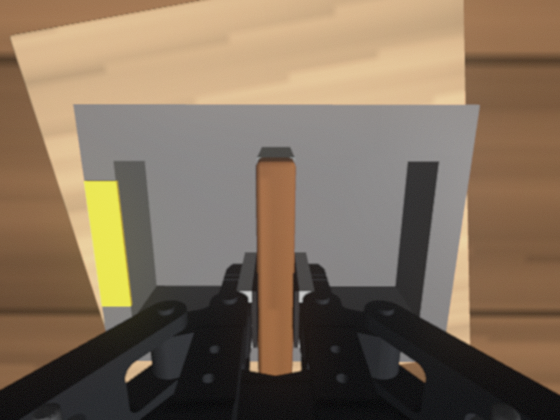

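Gripped. Lift 160 mm straight up.

```bash
python3 -m handwheel '[[5,[-5,0,0],0],[5,[-15,0,0],0],[5,[-32,0,0],0],[5,[-54,0,0],0],[5,[-80,0,0],0],[5,[-106,0,0],0],[5,[-130,0,0],0],[5,[-148,0,0],0],[5,[-157,0,0],0],[5,[-160,0,0],0],[5,[-160,0,0],0]]'
python3 - <<'E'
from h import *
go([.5445,.2613,.255],.570)
E
```

```text
clock: 25.02
tool_pos: [0.5118, -0.1773, 0.2548]
ee_rot: [-0.002, 0.711, -0.0, 0.703]
force: [0.9, 0.2, -3.4]
opening: 0.151
t 25.025 tcp [ 0.5118 -0.1773  0.2548] yheading 1.5728 xaxis [-0.012 -0.003 -1.   ] q [-0.392 -0.051  1.333 -0.008  1.869 -1.967] F [ 0.9  0.2 -3.4] op 0.151
shift mm [ -1.9 438.5  33.5] spin [np.float64(1.0028058943165394), np.float64(-5.280379412863047)]
```

```bash
python3 -m handwheel '[[5,[0,8,1],0.03],[5,[0,25,2],0.08],[5,[0,48,4],0.14],[5,[0,75,6],0.2],[5,[0,103,8],0.26],[5,[0,131,10],0.32],[5,[-1,159,12],0.38],[5,[-1,187,14],0.44],[5,[-1,215,16],0.5],[5,[-1,243,18],0.56],[5,[-1,271,20],0.62],[5,[-1,299,22],0.68],[5,[-1,327,24],0.74],[5,[-1,355,26],0.8],[5,[-2,381,28],0.86],[5,[-2,405,30],0.92],[5,[-2,423,32],0.97],[5,[-2,434,33],0.99],[5,[-2,438.5,33.5],1.003],[5,[-2,438.5,33.5],1.003]]'
python3 - <<'E'
from h import *
go([.5445,.2613,.1675],.570)
for n in("scene","side"):cv2.imwrite(f"pics/q_{n}.png",camera(n)[:,:,::-1])
s=cv2.imread("pics/q_scene.png")[:,:,::-1];d=cv2.imread("pics/q_side.png")[:,:,::-1]
crop(s,230,380,215,355,5,"pics/q_s.png");crop(d,140,270,150,290,4,"pics/q_d.png")
E
```

```text
clock: 27.52
tool_pos: [0.5445, 0.261, 0.2548]
ee_rot: [0.336, 0.624, -0.342, 0.617]
force: [-0.1, -0.2, -2.8]
opening: 0.148
t 27.525 tcp [0.5445 0.261  0.2548] yheading 0.57 xaxis [-0.012 -0.003 -1.   ] q [ 3.900e-01  1.190e-01  1.159e+00  1.000e-03  1.876e+00 -1.800e-01] F [-0.1 -0.2 -2.8] op 0.148
shift mm [87.3  1.2  0.1] spin [np.float64(-1.1021286161483346e-05), np.float64(6.283174285893425)]
```

View pics/q_s.png

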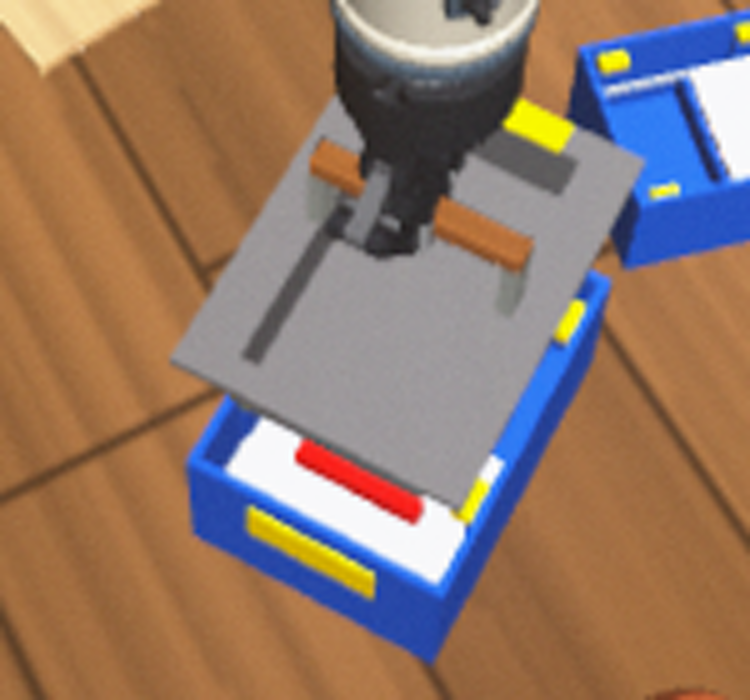

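View pics/q_d.png

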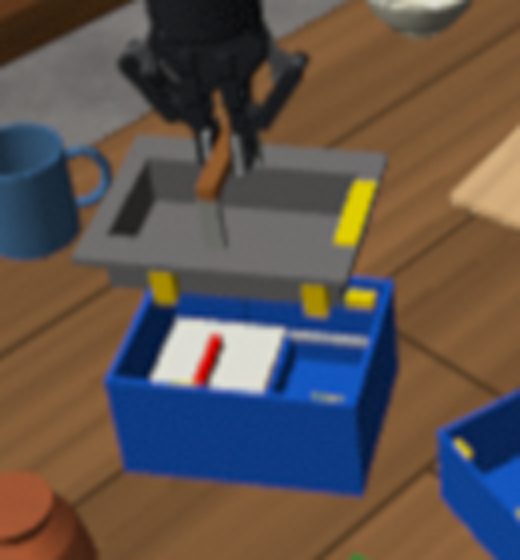

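Turned correctly: the tray's stripe is at the far end from the box's yellow mark. Check the tray's centre against the box with the same two cameras.

Run:
```python
from h import *
np.set_printoptions(precision=4,suppress=True)
S=lambda a:(a[0]/5+230-.4,a[1]/5+215-.4); D=lambda a:(a[0]/4+140-.4,a[1]/4+150-.4)
T={}
for n,a,b in[("rob",(645,160),(343,280)),("vase",(460,510),(75,262)),("mug",(172,360),(140,137))]:
    T[n],e=tri([ray("scene",S(a)),ray("side",D(b))]);print(n,T[n],e[0])
c=(T["rob"]+T["mug"])/2;print("lip c",c); d=T["vase"]-T["rob"];print("yaw",np.arctan2(d[1],d[0]));d=T["mug"]-T["vase"];print(np.arctan2(d[1],d[0])+np.pi/2)
B=np.array([.5447,.2612,0]);u=np.array([np.cos(.57),np.sin(.57),0]);v=np.array([-u[1],u[0],0]);print((c-B)@u,(c-B)@v)
```

```text
rob [0.4266 0.2697 0.2228] 0.000634673772584168
vase [0.5878 0.3725 0.2162] 0.0008417050894022781
mug [0.6652 0.2524 0.2192] 0.001099644067092273
lip c [0.5459 0.2611 0.221 ]
yaw 0.5677331578239797
0.5726111428368321
0.0009418513498801821 -0.0007504288126613705
```

Tray centred within 1 mm, headings 0.568/0.573 against 0.570. Lower it.

```bash
python3 -m handwheel '[[5,[5,0,0],0],[5,[16,0.3,0],0],[5,[30,0.5,0],0],[5,[44,0.7,0],0],[5,[56,0.8,0],0],[5,[65,0.9,0],0],[5,[71,1,0],0],[5,[74,1,0],0],[5,[74,1,0],0]]'
python3 - <<'E'
from h import *
go([.5445,.2613,.1675],.570)
for n in("scene","side"):cv2.imwrite(f"pics/r_{n}.png",camera(n)[:,:,::-1])
s=cv2.imread("pics/r_scene.png")[:,:,::-1];d=cv2.imread("pics/r_side.png")[:,:,::-1]
crop(s,240,380,225,355,5,"pics/r_s.png");crop(d,150,260,170,280,5,"pics/r_d.png")
E
```

```text
clock: 28.75
tool_pos: [0.5446, 0.261, 0.1813]
ee_rot: [0.336, 0.623, -0.342, 0.617]
force: [0.9, -0.4, -3.4]
opening: 0.15
t 28.75 tcp [0.5446 0.261  0.1813] yheading 0.5695 xaxis [-0.011 -0.003 -1.   ] q [ 3.900e-01  1.080e-01  1.301e+00  1.000e-03  1.744e+00 -1.790e-01] F [ 0.9 -0.4 -3.4] op 0.15
shift mm [13.8  0.2 -0.3] spin [np.float64(-0.0005026444953273312), np.float64(6.282682662684259)]
```

View pics/r_s.png

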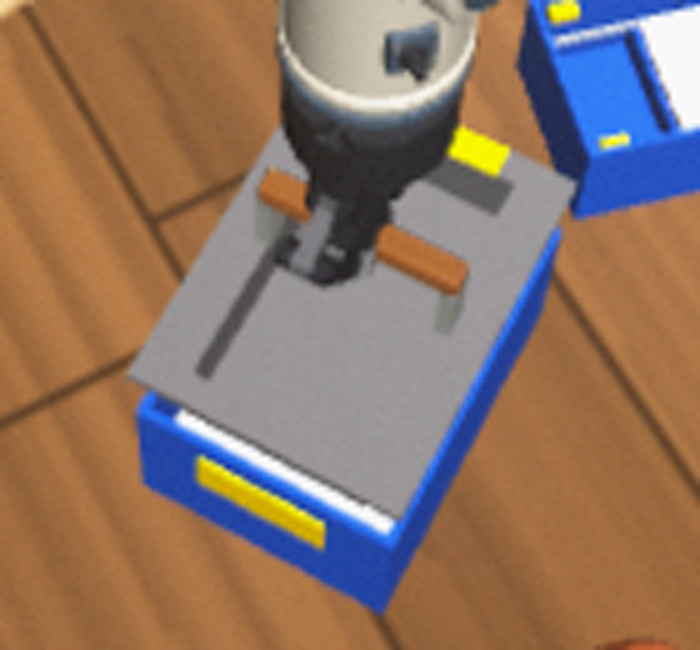

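View pics/r_d.png

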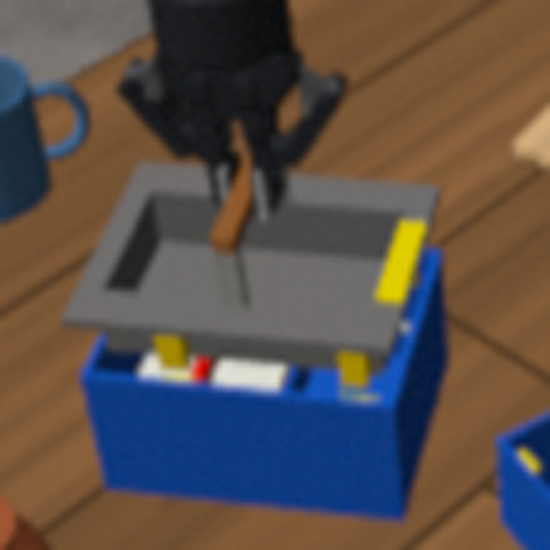

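Aligned and just above the rim. Continue down slowly.

```bash
python3 -m handwheel '[[5,[2,0,0],0],[5,[4,0,0],0],[5,[6,0.1,0],0],[5,[8,0.1,0],0],[5,[9,0.1,0],0],[5,[9,0.1,0],0]]'|egrep 'pos|force'; python3 -m handwheel '[[5,[1,0,0],0],[5,[2,0,0],0],[5,[3,0,0],0],[5,[3,0,0],0]]'|egrep 'pos|force';python3 -m handwheel '[[5,[0.5,0,0],0],[5,[1,0,0],0],[5,[1,0,0],0]]'|egrep 'pos|force'
```

```text
tool_pos: [0.5447, 0.2611, 0.1726]
force: [0.4, -0.1, -3.8]
tool_pos: [0.5446, 0.261, 0.1694]
force: [-0.4, 1.1, -3.9]
tool_pos: [0.5446, 0.261, 0.1684]
force: [0.3, 0.4, -2.4]
```

```bash
for i in 1 2 3; do python3 -m handwheel '[[5,[0.5,0,0],0],[5,[0.7,0,0],0]]'|egrep 'pos|force';done
python3 - <<'E'
from h import *
for n in("scene","side"):cv2.imwrite(f"pics/s_{n}.png",camera(n)[:,:,::-1])
d=cv2.imread("pics/s_side.png")[:,:,::-1]
crop(d,150,260,170,280,5,"pics/s_d.png")
E
```

```text
tool_pos: [0.5447, 0.2609, 0.1682]
force: [-0.6, -2.2, -0.8]
tool_pos: [0.5448, 0.2607, 0.1681]
force: [-1.0, -3.1, 0.4]
tool_pos: [0.5449, 0.2605, 0.1679]
force: [-1.1, -3.0, 2.3]
```

View pics/s_d.png

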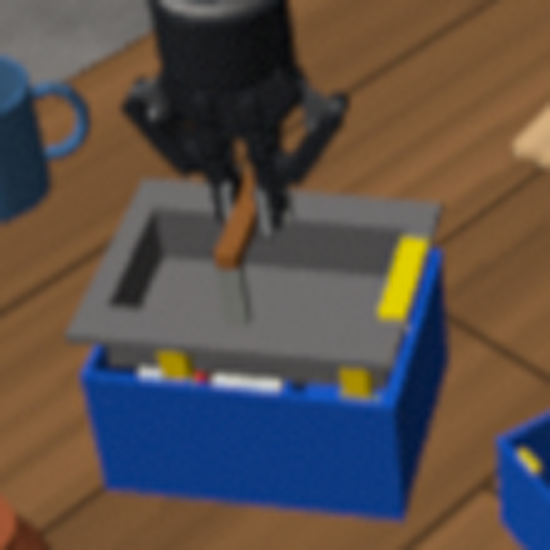

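Contact is at TCP z 0.168, where the lugs predict 0.1675 (on the rim it would be 0.178). The ribs are down behind the wall. Release and rise.

```bash
python3 -m handwheel '[[12,[0,0,0],0],[18,[0,0,0],0],[40,[0,0,0],0],[85,[0,0,0],0],[85,[0,0,0],0],[85,[0,0,0],0],[85,[-10,0,0],0],[85,[-35,0,0],0],[85,[-70,0,0],0],[85,[-105,0,0],0],[85,[-130,0,0],0],[85,[-140,0,0],0],[85,[-140,0,0],0]]'
python3 - <<'E'
from h import *
p=camera_params("wrist")
for n in("scene","side","wrist"):cv2.imwrite(f"pics/t_{n}.png",camera(n)[:,:,::-1])
np.savez("t.npz",K=p["intrinsics"],T=p["T"])
s=cv2.imread("pics/t_scene.png")[:,:,::-1];d=cv2.imread("pics/t_side.png")[:,:,::-1]
crop(s,250,370,235,355,5,"pics/t_s.png");crop(d,150,260,190,290,6,"pics/t_d.png")
E
```

```text
clock: 32.95
tool_pos: [0.5464, 0.2611, 0.3085]
ee_rot: [0.337, 0.622, -0.342, 0.618]
force: [-0.4, -1.1, -0.4]
opening: 0.996
```

View pics/t_s.png

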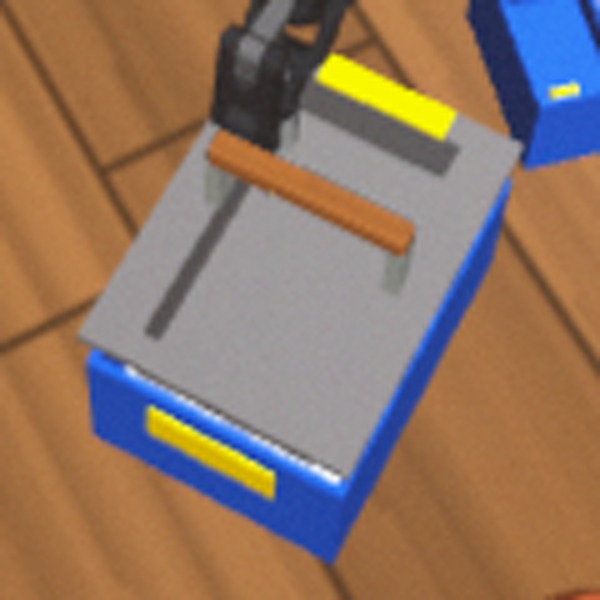

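View pics/t_d.png

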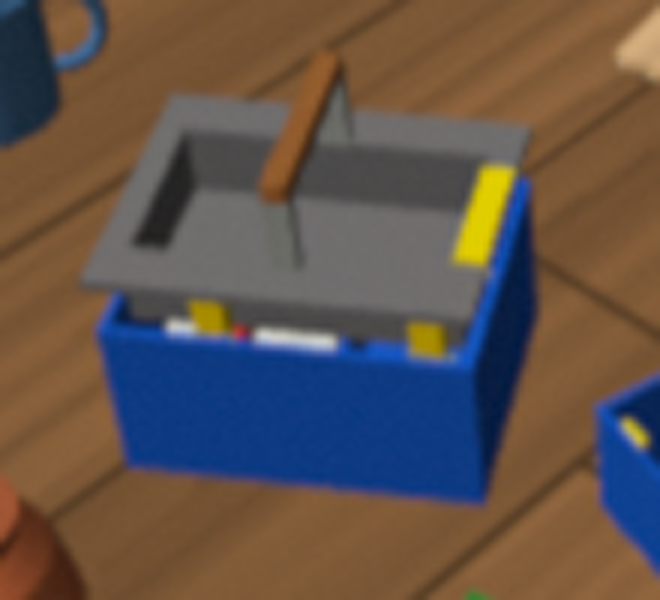

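View pics/t_wrist.png

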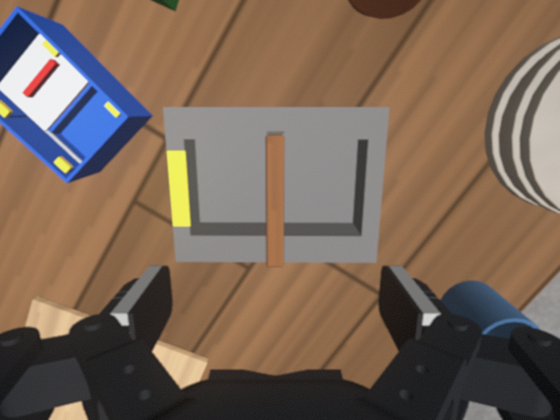

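Released. I check level, height and centring from two views.

Run:
```python
from h import *
np.set_printoptions(precision=4,suppress=True)
S=lambda a:(a[0]/5+250-.4,a[1]/5+235-.4); D=lambda a:(a[0]/6+150-.4,a[1]/6+190-.4)
T={}
for n,a,b in[("rob",(523,148),(467,320)),("vase",(344,475),(82,282)),("mug",(78,337),(175,94)),("bar1",(217,142),(328,56)),("bar2",(408,231),(273,190))]:
    T[n],e=tri([ray("scene",S(a)),ray("side",D(b))]);print(n,T[n],e[0])
B=np.array([.5447,.2612,0]);u=np.array([np.cos(.57),np.sin(.57),0]);v=np.array([-u[1],u[0],0])
for c in((T["rob"]+T["mug"])/2,(T["bar1"]+T["bar2"])/2):print("c",c,(c-B)@u,(c-B)@v)
p={"intrinsics":np.load("t.npz")["K"],"T":np.load("t.npz")["T"]}
P=np.array([onz("wrist",a,.136,p) for a in((164,107.5),(388.5,107.5),(378,263),(175,262.5))]);c=P.mean(0)
print(P[:,:2],"c",(c-B)@u,(c-B)@v,[np.linalg.norm(P[i]-P[i-1]).round(4) for i in range(4)])
d=P[1]-P[0];print(np.arctan2(d[1],d[0]))
print(ctrl.state()["clock"])
```

```text
rob [0.4267 0.2699 0.1335] 0.0005357085394045327
vase [0.5896 0.3711 0.1314] 0.00016288523040314978
mug [0.6661 0.2518 0.1328] 0.0016844131918937373
bar1 [0.5725 0.2188 0.1883] 0.0004959292148597541
bar2 [0.5176 0.3022 0.1874] 0.0009541332586898698
c [0.5464 0.2609 0.1331] 0.0012501368346773368 -0.0011907968496122554
c [0.545  0.2605 0.1878] -7.632515094589409e-05 -0.0007488097866994857
[[0.4265 0.2694]
 [0.589  0.3736]
 [0.6692 0.253 ]
 [0.5032 0.1465]] c 0.0016170098834412633 -0.0017107951158226494 [np.float64(0.1449), np.float64(0.1931), np.float64(0.1448), np.float64(0.1973)]
0.5697463044288289
33.1
```

Compared with the nested lip (0.1025), the lip is 30 mm higher, exactly the 60→90 mm change. It is level to about 2 mm, centred within 2 mm and in line. The gripper is clear, so I hand in.

```bash
python3 -c "
from plant import job;print(job.finish_job())"
```

```text
the job is handed in; nothing more can be done
None
```

The job is handed in, at about 33 s on the robot's clock; `finish_job` gives no verdict. I set the grey tray on the ware board and pushed the cover shut by its red rib. I then regripped the tray half a turn round and put it down on the damp box's lugs, turned end for end.

- **Cover:** it met its hard stop at about 8 N. The wrist picture afterwards showed no tile uncovered. I did not look at it again after stacking, beyond the white edge visible past the tray.
- **Tray:** the lip now stands 30 mm higher than when nested, which is the step from 60 to 90 mm. It is level to about 2 mm and centred within 2 mm. It is in line to about 0.01 rad, with its stripe at the end away from the box's yellow mark. It touched down with a few newtons and is released, with the gripper clear above.
- **Damp box, vase and jar:** the box's rim measured within 1 mm of its first position after the push, and it looks unmoved in the later pictures. I did not measure the vase and jar again, but no move went near either of them.
- **Small disagreements:** lip heights triangulated from the two fixed cameras read 3 to 4 mm below the stated ones, both nested and stacked. The tool also held a tilt of about 0.012 rad after the push. Neither showed in the result.

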